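# Slide the drip tray home under the draining rack

### The job

The drip tray has been left lying crooked on the worktop in front of the draining rack. Push it with your fingertips, flat along the worktop, in under the low bar at the rack's open end and on until it is fully home against the stop at the back. Do not pick the tray up or tip it, do not shove the rack out of its place, and leave everything else on the worktop alone.

Things in the scene. Friction and masses are not known exactly. Their poses are not given: they have to be found in the camera images.
- tray: Grey plastic drip tray, open on top, loose: 262 mm long (x), 160 wide (y), 25 tall, corners cut at 45 degrees by 18 mm, walls and floor 4 mm thick, 0.25 to 0.5 kg. Origin: centre of its underside, z up. Its +x end goes in first. Starts wholly outside the rack, 20 to 80 mm in front of its mouth, up to 30 mm off to a side and turned up to 0.3 rad.
- rack: Steel draining rack, 263 x 194 mm, 4 kg, loose: slips if pushed over about 18 N. Plates stand in its rear half, tops 215 mm up; nothing in the first 110 mm behind the mouth is over 100 mm high. Origin on the worktop, midway between the side runners. The tray goes in along +x; when home its origin and axes meet the rack's, its outer end 9 mm proud of the mouth. Free width between legs and runners 174 mm.
- rack_mouth (a point): Middle of the underside of the low bar across the rack's mouth, 30 mm above the worktop, at x = -117 mm in the rack's frame. The bar is a 10 mm tube between two legs of 10 mm tube; a second bar above it has its top 63 mm above the worktop. Their outer faces lie at x = -122 mm.
- rack_stop (a point): Middle of the inner face of the stop bar across the back of the rack, 14 mm above the worktop, at x = +131 mm in the rack's frame; the tray's leading end wall touches it when home.
- tumbler: Glass tumbler standing upright, 74 mm across, 110 mm tall; origin at the centre of its foot. Not to be disturbed.
- caddy: Empty square steel cutlery caddy, 85 x 85 mm, 120 mm tall; origin at the centre of its underside. Not to be disturbed.
- soap: Amber hand-soap pump bottle, 73 mm across, 165 mm tall; origin at the centre of its underside. Not to be disturbed.
- mesh_filter: Mesh filter cylinder lying on its side along its x axis, 80 mm across, about 120 mm long; origin on the worktop below its middle. Not to be disturbed.
- brush: Wooden dish brush, head with bristles down at the origin (54 mm across, 35 mm tall), handle running 205 mm to its -x along the worktop. Not to be disturbed.
- tub: White plastic storage tub, 140 x 190 mm, 85 mm tall, with a lid hinged along its +x rim and standing ajar (up to about 190 mm high); origin at the centre of its underside. Not to be disturbed.

How it is judged:
By the outcome, as a careful person would: the job done as asked, in the order asked, and still so for the second after the job is handed in, with the robot touching nothing.
It also fails if it takes over 72 s, if anything falls off the work surface, if the arm or the gripper's body presses on something with over 40 N, if the wrist force passes 120 N, or if a joint passes its speed limit or range.

### The arm

A 7-joint arm with a two-finger parallel gripper is mounted at the origin on the work surface. World frame = base frame: x ahead of the robot, y to its left, z up, the work surface at z = 0. Lengths are in m, angles in rad, forces in N, time in s.
With the tool pointing down it reaches from about 0.425 to 1.025 m from the base axis. Payload 3.6 kg.
Tool frame: the origin (TCP) lies at the very end of the fingers, on their centre line; the grasp point (between the pads) lies 19 mm behind it; z points along the fingers, y is the line along which they close (so a half turn about z gives the same grasp; the last joint's range is limited). The gripper opens to 85 mm and grips with 20 to 120 N. Pads are 22 mm wide; open, the fingers measure 114 mm over their backs; the gripper's body (76 mm by 85 mm) begins 54 mm behind the grasp point. The pads swing forward as they close: fully open they stand 13 mm farther back than shut.
Start: joints at [-1.272, 0.591, 0.048, 1.609, -0.033, 0.943, -0.034], TCP at [0.278, 0.67, 0.231] pointing down, gripper open.
Joint ranges: [-2.69, 2.69], [-0.47, 2.24], [-1.27, 1.36], [0.19, 2.51], [-1.53, 4.68], [0.08, 2.07], [-3.09, 3.09]. Speed limits (rad/s): [2.57, 2.57, 3.14, 3.14, 3.14, 3.14, 3.14].

### API

Orientations are given as a unit quaternion [w, x, y, z].
In Python, from workcell import ctrl gives the robot as it stands.
- The arm moves only by the tool drive_tool, never from a script. Its argument "commands" is a list of rows, each a list of 3 entries, a list of its own where there are three numbers: the shift along the tool's x, y, z in mm, then the turn, a rotation vector about the tool's x, y, z in rad, then the finger opening in mm, from 0 to 85.4. In form: [[[dx, dy, dz], [rx, ry, rz], claw], ...]. A call has 1 to 8 rows; each row is the pose to reach, as a shift and turn from the pose commanded when the call began, along the tool's axes at that moment; what a row does not reach only later rows make up. A row lasts 1/10 s, in which the tool goes at most 50 mm and 8.59 degrees, less where a joint would pass 70% of its speed; a pose out of reach is approached as far as the arm can. A call with a gripper value outside its range is refused whole. The fingers move at their own pace and stop on an object; "newtons" is the grip in N (left out, the last holds). Time passes only in rows, so rows that repeat a pose let the fingers close. It gives the time, the measured TCP pose, the force, the opening and the grip force at its end, in the units of the state.
- ctrl.sense(): the state, without advancing time (a new reading comes with each control period).
- ctrl.capture(name): name is "scene" or "top"; returns the picture (480x640x3 uint8, red, green, blue); there is no depth.
- ctrl.camera_model(name): a dict with "fx", "fy", "cx", "cy" (pixels), "R" (3x3) and "t" (3): a world point X has camera coordinates R X + t. Camera axes: x right, y down, z forward; pixel columns grow to the right and rows downward; lengths in m; the calibration is good to about 2 mm. A picture is of the moment at which its call begins. camera_model takes no time and is no camera call.
- ctrl.hand_in(): hands the job in; it is judged then, once.
The state is a dict: "time_s": time; "joints": joint angles; "qd": joint speeds; "effort": joint torques, N m; "eef_pos": TCP position; "tool_rot": TCP orientation; "force": force on the tool from outside, world axes, zero at the start; "torque": the same for the moment, N m; "finger_gap": finger opening in m; "gripper_force": force on a finger pad.
Only numpy, scipy, OpenCV 4.12 (cv2) and the standard library are available. Lean on these libraries where they do the work, as an engineer would, in place of code of your own. Each camera call takes 0.05 s, during which the arm holds its last target. There are 200 camera calls.

## Working session

There is one attempt and no reset: what is moved stays moved. The work goes in short steps, Python scripts to look and compute and a tool call to move; the robot and the scene stay as the last step left them, time stands still between calls to the robot, and variables do not carry over. Pictures are saved under pics/ and viewed, at most 10 in all, crops included, and the job is handed in when it is done.

Besides the shell and the picture viewer there is one more tool, called after "Request:" as name([rows], argument=value, ...), one row to a line, values as JSON. drive_tool: Moves the arm, as the interface text tells. Its arguments: {"type":"object","properties":{"commands":{"type":"array","items":{"type":"array"}},"newtons":{"type":"number"}},"required":["commands"]}

```bash
mkdir -p pics; ls
python3 - <<'E'
from workcell import ctrl
import cv2,numpy as np
s=ctrl.sense();print(s)
for n in("scene","top"):
    im=ctrl.capture(n);cv2.imwrite(f"pics/{n}0.png",im[:,:,::-1]);m=ctrl.camera_model(n);print(n,{k:np.round(v,4).tolist() for k,v in m.items()})
E
```

```text
pics
{'time_s': 0.0, 'joints': array([-1.27149554,  0.59210819,  0.04830712,  1.6098152 , -0.03330499,
        0.94267712, -0.03366966]), 'qd': array([-5.16840498e-04,  1.60585084e-03,  2.79986930e-05,  1.30991055e-04,
       -1.15023766e-03, -1.47706722e-03, -4.77227314e-04]), 'effort': array([ 1.11803849e-03, -5.48690128e+01,  1.54635273e+00, -1.98120761e+01,
        9.29082802e-03,  8.62591609e-03, -1.14493869e-05]), 'eef_pos': array([0.27719839, 0.66903457, 0.23015166]), 'tool_rot': array([-1.53553917e-04,  1.95090012e-01,  9.80784724e-01, -1.09067473e-03]), 'force': array([0.05424618, 0.43275722, 0.0280894 ]), 'torque': array([-0.00495817,  0.01812245,  0.00457942]), 'gripper_force': 0.0, 'finger_gap': 0.08550309261618061}
scene {'fx': 475.31, 'fy': 475.31, 'cx': 321.9119, 'cy': 238.476, 'R': [[-0.8456, 0.5336, -0.0189], [0.3848, 0.5845, -0.7144], [-0.3701, -0.6113, -0.6995]], 't': [0.4795, -0.1694, 1.2954]}
top {'fx': 470.3089, 'fy': 470.3089, 'cx': 314.3275, 'cy': 245.8158, 'R': [[-0.0119, -0.9999, 0.0021], [-0.9978, 0.0117, -0.0655], [0.0655, -0.0029, -0.9978]], 't': [0.0069, 0.582, 1.1732]}
```

View pics/top0.png

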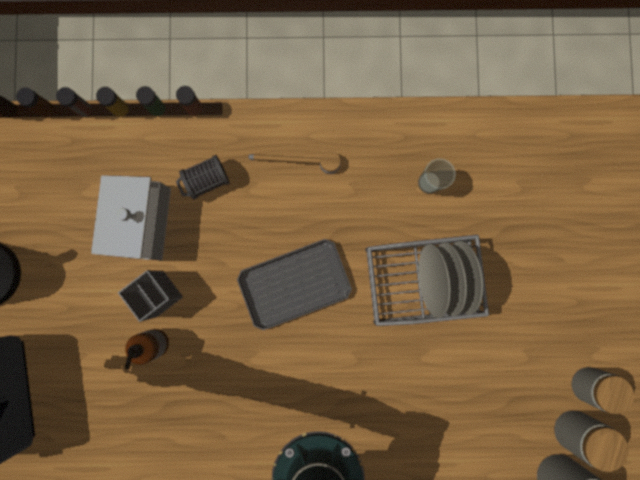

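View pics/scene0.png

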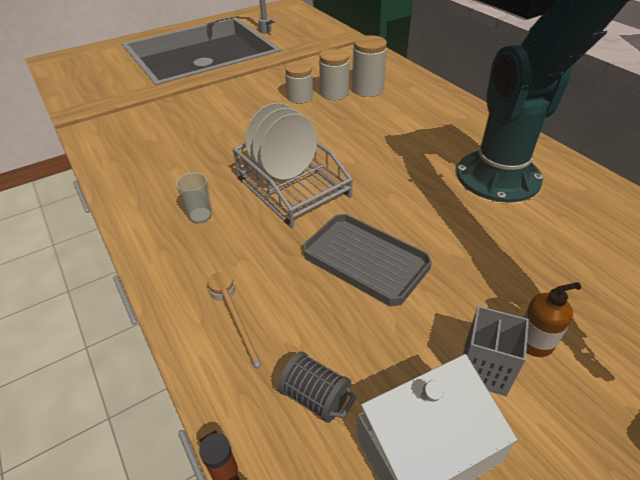

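The top view has world +x up and +y left. The tray is centred near (297,284), the rack mouth is at column ~372 (rows 248–324), and the plates are at columns 420–485. The caddy (150,295), soap (142,350), filter, brush and tumbler are all clear of the push line. I'll enlarge both views to measure.

```bash
cat > h.py <<'E'
import cv2,numpy as np
from workcell import ctrl
def ray(n,p,z):
    m=ctrl.camera_model(n);R=np.array(m['R']);t=np.array(m['t'])
    d=R.T@np.array([(p[0]-m['cx'])/m['fx'],(p[1]-m['cy'])/m['fy'],1]);c=-R.T@t
    return c+d*(z-c[2])/d[2]
def proj(n,X):
    m=ctrl.camera_model(n);c=np.array(m['R'])@X+np.array(m['t']);return np.array([m['fx']*c[0]/c[2]+m['cx'],m['fy']*c[1]/c[2]+m['cy']])
def traymask(im):
    # grey, dark: low saturation vs wood
    h=cv2.cvtColor(im,cv2.COLOR_RGB2HSV);return ((h[...,1]<70)).astype(np.uint8)*255
E
python3 - <<'E'
from h import *
a=cv2.imread('pics/top0.png')
c=cv2.resize(a[225:345,230:500],None,fx=2.95,fy=2.95,interpolation=cv2.INTER_CUBIC);cv2.imwrite('pics/c1.png',c)
b=cv2.imread('pics/scene0.png')
c=cv2.resize(b[100:310,220:440],None,fx=2.8,fy=2.8,interpolation=cv2.INTER_CUBIC);cv2.imwrite('pics/c2.png',c)
for n,f in(('top',a),('scene',b)):
    m=traymask(f[:,:,::-1].copy());m=cv2.morphologyEx(m,cv2.MORPH_OPEN,np.ones((3,3)))
    cs,_=cv2.findContours(m,cv2.RETR_EXTERNAL,cv2.CHAIN_APPROX_NONE)
    for k in cs:
        if 400<cv2.contourArea(k)<40000:
            P=np.array([ray(n,p[0],0.025)[:2] for p in k]).astype(np.float32)*1000
            print(n,cv2.boundingRect(k),cv2.contourArea(k),np.round(cv2.minAreaRect(P)[0]),np.round(cv2.minAreaRect(P)[1]),round(cv2.minAreaRect(P)[2],1))
E
```

```text
top (538, 456, 61, 24) 941.5 [  30. -614.] [147.  55.] 89.3
top (291, 445, 56, 35) 466.0 [51. -4.] [134.  81.] 89.3
top (555, 412, 49, 50) 1163.0 [ 114. -637.] [106. 103.] 61.0
top (572, 369, 37, 38) 709.0 [ 231. -673.] [79. 88.] 67.4
top (0, 337, 32, 125) 2974.0 [214. 742.] [300.  76.] 1.8
top (119, 271, 61, 50) 1766.0 [465. 414.] [107. 121.] 36.4
top (0, 249, 14, 50) 443.5 [522. 773.] [123.  33.] 1.8
top (238, 240, 113, 89) 6293.0 [486.  52.] [158. 261.] 20.1
top (367, 235, 122, 91) 9046.5 [ 491. -282.] [205. 287.] 5.2
top (91, 175, 79, 84) 5470.0 [662. 463.] [180. 208.] 83.7
top (180, 157, 47, 41) 1085.5 [759. 283.] [ 76. 111.] 23.4
scene (200, 433, 31, 35) 798.5 [943. 276.] [46. 56.] 2.6
scene (278, 352, 77, 70) 3131.0 [750. 271.] [ 87. 140.] 24.3Traceback (most recent call last):
  File "<stdin>", line 11, in <module>
  File "h.py", line 4, in ray
    m=ctrl.camera_model(n);R=np.array(m['R']);t=np.array(m['t'])
ValueError: time passes only in moves, steps and waits
```

View pics/c1.png

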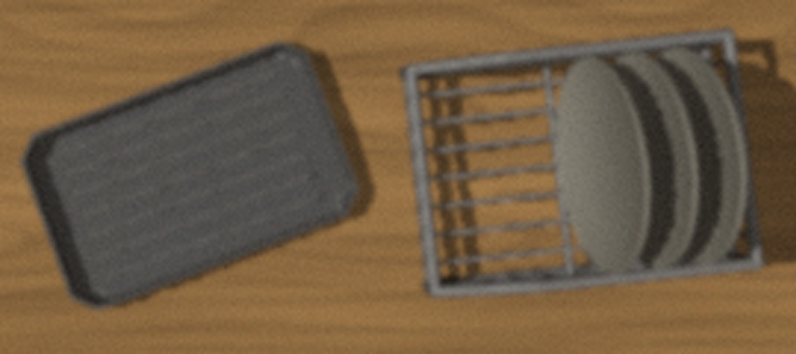

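View pics/c2.png

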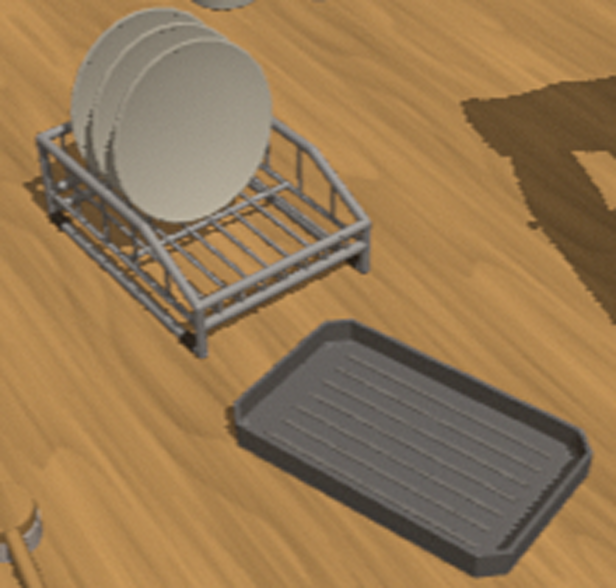

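```bash
cat > h.py <<'E'
import cv2,numpy as np
from workcell import ctrl
from functools import lru_cache
@lru_cache(None)
def cam(n): return ctrl.camera_model(n)
def ray(n,p,z):
    m=cam(n);R=np.array(m['R']);t=np.array(m['t'])
    d=R.T@np.array([(p[0]-m['cx'])/m['fx'],(p[1]-m['cy'])/m['fy'],1]);c=-R.T@t
    return c+d*(z-c[2])/d[2]
def proj(n,X):
    m=cam(n);c=np.array(m['R'])@np.array(X)+np.array(m['t']);return np.array([m['fx']*c[0]/c[2]+m['cx'],m['fy']*c[1]/c[2]+m['cy']])
def contours(n,f,sat=70):
    h=cv2.cvtColor(f,cv2.COLOR_BGR2HSV);m=((h[...,1]<sat)*255).astype(np.uint8);m=cv2.morphologyEx(m,cv2.MORPH_OPEN,np.ones((3,3)))
    return m,cv2.findContours(m,cv2.RETR_EXTERNAL,cv2.CHAIN_APPROX_NONE)[0]
E
python3 - <<'E'
from h import *
a=cv2.imread('pics/top0.png');m,cs=contours('top',a)
c=lambda u,v,s,x,y:((u+.5)/s-.5+x,(v+.5)/s-.5+y)
E=[(360+np.argmax(m[r,360:400]>0)-.5,r) for r in range(254,318)]
P=np.array([ray('top',p,.058)[:2] for p in E],np.float32)*1000
vx,vy,x0,y0=cv2.fitLine(P,cv2.DIST_HUBER,0,.01,.01).ravel();print('mouth line',vx,vy,x0,y0,'ang',np.degrees(np.arctan2(vy,vx)))
for p in [(405,66),(432,294)]: print('mouth corner z60',ray('top',c(*p,2.95,230,225),.06)*1000)
for p in [(733,32),(760,266)]:
    for z in(.06,.1): print('rear corner',z,ray('top',c(*p,2.95,230,225),z)*1000)
for p in [(201,356),(364,271)]: print('foot',ray('scene',c(*p,2.8,220,100),0)*1000)
for p in [(199,303),(368,222)]: print('mouth top corner',ray('scene',c(*p,2.8,220,100),.06)*1000)
for n,f in(('top',a),('scene',cv2.imread('pics/scene0.png'))):
    for s in(70,90):
        m,cs=contours(n,f,s)
        for k in cs:
            if 4000<cv2.contourArea(k)<9000:
                P=np.array([ray(n,p[0],.025 if n=='top' else .012)[:2] for p in k],np.float32)*1000
                print(n,s,cv2.boundingRect(k),*[np.round(v,1) for v in cv2.minAreaRect(P)])
E
```

```text
mouth line 0.9957223 0.092396475 481.15042 -135.01779 ang 5.3014894
mouth corner z60 [ 574.83230822 -128.63206137   60.        ]
mouth corner z60 [ 387.03551136 -147.19347128   60.        ]
rear corner 0.06 [ 599.94470042 -401.99251645   60.        ]
rear corner 0.1 [ 596.60269955 -387.87318775  100.        ]
rear corner 0.06 [ 406.58852806 -417.50300457   60.        ]
rear corner 0.1 [ 409.97902853 -402.84361355  100.        ]
foot [ 570.50259616 -134.74184603    0.        ]
foot [ 3.85065013e+02 -1.52137093e+02 -1.11022302e-13]
mouth top corner [ 568.04373048 -134.75782853   60.        ]
mouth top corner [ 385.25296416 -147.840597     60.        ]
top 70 (238, 240, 113, 89) [486.3  52.1] [158.4 260.5] 20.1
top 70 (91, 175, 79, 84) [662.3 463.1] [180.3 208.2] 83.7
top 90 (237, 240, 114, 90) [486.6  51.9] [160.6 262.6] 20.1
top 90 (91, 175, 80, 85) [663. 463.] [182.1 211.2] 83.9
scene 70 (304, 214, 127, 92) [483.   50.2] [178.4 273.3] 20.1
scene 70 (233, 103, 119, 124) [ 450.1 -403.8] [596.7 283.6] 78.9
scene 70 (123, 17, 157, 68) [  355.2 -1261.6] [518.5 444.3] 0.0
scene 90 (303, 214, 128, 92) [483.1  50.4] [179.5 274.3] 20.2
scene 90 (233, 103, 119, 125) [ 449.8 -403.3] [602.4 284.5] 79.0
scene 90 (123, 17, 157, 68) [  354.5 -1262.3] [448.6 521.1] 90.0
```

Measured poses, which agree with the given sizes (tray reads 158×261 against 160×262, legs about 190 apart):
- **Tray:** centre (486, 52) mm, 14.9° off the rack's axis.
- **Rack:** origin about (492, −257), +x = (0.091, −0.996).

In the rack frame the tray is at (−308, 23). My plan is to square it up with the two open fingers used as a fence on its far side, then push from behind.

```bash
cat >> h.py <<'E'
from scipy.spatial.transform import Rotation as Rn
A=np.radians(5.2);D=np.array([np.sin(A),-np.cos(A)]);Ee=np.array([np.cos(A),np.sin(A)]);O=np.array([491.8,-256.8])
def r2w(x,y): return O+x*D+y*Ee
def w2r(p): q=np.array(p)[:2]-O;return np.array([q@D,q@Ee])
def goto(xr,yr,z,yaw):
    "tool-frame shift (mm) and turn to put TCP at rack (xr,yr), height z, tool y at angle yaw in rack frame (deg, 0=along rack x), tool down"
    s=ctrl.sense();p=s['eef_pos']*1000;q=s['tool_rot'];R=Rn.from_quat([q[1],q[2],q[3],q[0]])
    y=np.r_[np.cos(np.radians(yaw))*D+np.sin(np.radians(yaw))*Ee,0];zz=np.array([0,0,-1.])
    T=Rn.from_matrix(np.c_[np.cross(y,zz),y,zz])
    print('at rack',np.round(w2r(p),1),'z',round(p[2],1),'t',s['time_s'],'F',np.round(s['force'],1))
    print('shift',np.round(R.inv().apply(np.r_[r2w(xr,yr),z]-p),1),'turn',np.round((R.inv()*T).as_rotvec(),3))
E
python3 -c "
from h import *
goto(-270,165,230,180)"
```

```text
at rack [-941.5 -129.8] z 230.3 t 0.1 F [-0.2  0.2  0.1]
shift [-573.2 -457.5    1.2] turn [-0.002 -0.    -0.483]
```

Request:
drive_tool([
  [[-573,-457,0],[0,0,-0.483],85],
  [[-573,-457,0],[0,0,-0.483],85],
  [[-573,-457,0],[0,0,-0.483],85],
  [[-573,-457,0],[0,0,-0.483],85],
  [[-573,-457,0],[0,0,-0.483],85],
  [[-573,-457,0],[0,0,-0.483],85],
  [[-573,-457,0],[0,0,-0.483],85],
  [[-573,-457,0],[0,0,-0.483],85],
])

```text
time_s: 0.9
eef_pos: [0.4714, 0.3176, 0.2311]
tool_rot: [-0.0, -0.045, 0.999, -0.0]
force: [0.7, -0.6, 0.2]
finger_gap: 0.0851
gripper_force: 0.0
```

```bash
python3 -c "
from h import *
goto(-270,165,230,180)"
```

```text
at rack [-573.9   31.8] z 231.1 t 0.9 F [ 0.7 -0.6  0.2]
shift [-133.3 -303.8    1.1] turn [-0. -0. -0.]
```

Request:
drive_tool([
  [[-133,-304,0],[0,0,0],85],
  [[-133,-304,0],[0,0,0],85],
  [[-133,-304,0],[0,0,0],85],
  [[-133,-304,0],[0,0,0],85],
  [[-133,-304,0],[0,0,0],85],
  [[-133,-304,0],[0,0,0],85],
  [[-133,-304,0],[0,0,0],85],
  [[-133,-304,50],[0,0,0],85],
])

```text
time_s: 1.7
eef_pos: [0.6394, 0.0212, 0.187]
tool_rot: [0.009, -0.04, 0.999, -0.002]
force: [1.9, -0.5, -1.0]
finger_gap: 0.0848
gripper_force: 0.0
```

Request:
drive_tool([
  [[0,0,50],[0,0,0],85],
  [[0,0,100],[0,0,0],85],
  [[0,0,140],[0,0,0],85],
  [[0,0,160],[0,0,0],85],
  [[0,0,170],[0,0,0],85],
  [[0,0,172],[0,0,0],85],
  [[0,0,172],[0,0,0],85],
])

```text
time_s: 2.4
eef_pos: [0.6315, 0.0289, 0.0099]
tool_rot: [0.001, -0.045, 0.999, -0.0]
force: [-0.3, -0.3, 0.7]
finger_gap: 0.085
gripper_force: 0.0
```

```bash
python3 -c "
from h import *
goto(-270,150,2,180)
a=ctrl.capture('scene')[:,:,::-1];cv2.imwrite('pics/s1.png',cv2.resize(a[60:330,180:500],None,fx=2.2,fy=2.2,interpolation=cv2.INTER_CUBIC))"
```

```text
at rack [-271.9  165. ] z 9.9 t 2.4 F [-0.3 -0.3  0.7]
shift [15.  -1.9  7.9] turn [-0.     0.001 -0.001]
```

View pics/s1.png

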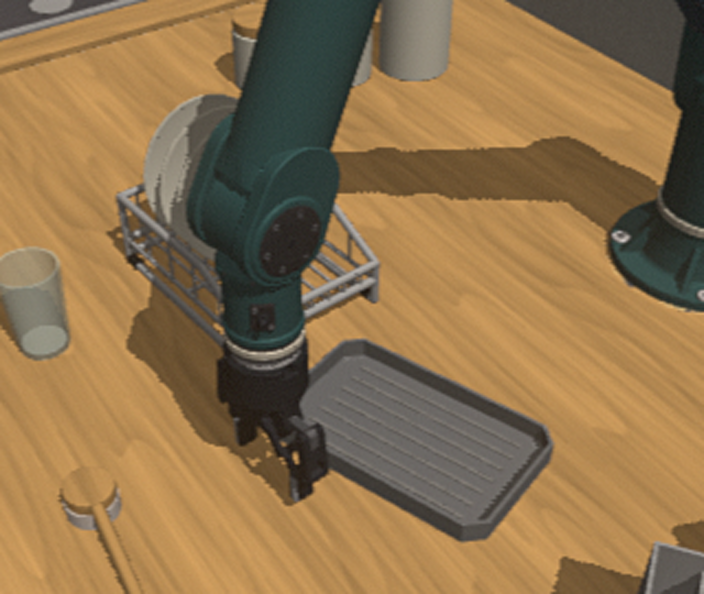

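The fingers stand beside the tray's far side, tips at about (300,497) in the crop, and nothing has been touched. I'll lower to working height and then start pushing in +x of the tool.

Request:
drive_tool([
  [[0,-1,4],[0,0,0],85],
  [[0,-2,8],[0,0,0],85],
  [[0,-2,10],[0,0,0],85],
  [[0,-2,10],[0,0,0],85],
])

```text
time_s: 2.85
eef_pos: [0.6308, 0.0268, -0.0008]
tool_rot: [-0.0, -0.045, 0.999, -0.0]
force: [-0.4, 0.3, -0.8]
finger_gap: 0.0851
gripper_force: 0.0
```

Request:
drive_tool([
  [[6,0,0],[0,0,0],85],
  [[12,0,0],[0,0,0],85],
  [[17,0,0],[0,0,0],85],
  [[22,0,0],[0,0,0],85],
  [[27,0,0],[0,0,0],85],
  [[32,0,0],[0,0,0],85],
  [[36,0,0],[0,0,0],85],
  [[40,0,0],[0,0,0],85],
])

```text
time_s: 3.65
eef_pos: [0.5914, 0.0231, -0.0005]
tool_rot: [0.001, -0.045, 0.999, -0.0]
force: [1.6, -0.6, -0.1]
finger_gap: 0.0851
gripper_force: 0.7
```

```bash
cat >> h.py <<'E'
def tray(name,side=None):
    "tray pose in rack frame from top view"
    f=np.ascontiguousarray(ctrl.capture('top')[:,:,::-1]);cv2.imwrite(f'pics/{name}.png',f)
    m,cs=contours('top',f,80)
    for k in cs:
        a=cv2.contourArea(k);c=k.reshape(-1,2).mean(0)
        if a>3000 and 180<c[0]<380 and 200<c[1]<360:
            P=np.array([w2r(ray('top',p[0],.025)[:2]*1000) for p in k],np.float32)
            r=cv2.minAreaRect(P);print(cv2.boundingRect(k),a,*[np.round(v,1) for v in r])
            for lo in('min','max'):
                g=[(b,P[(abs(P[:,0]-b)<3),1]) for b in np.arange(P[:,0].min()+25,P[:,0].max()-25,8)]
                L=np.array([(b,getattr(v,lo)()) for b,v in g if len(v)]);w=cv2.fitLine(L.astype(np.float32),cv2.DIST_HUBER,0,.01,.01).ravel();print(lo,'y side: ang',round(np.degrees(np.arctan(w[1]/w[0])),1),'at',np.round(w[2:],1),'x range',np.round([P[:,0].min(),P[:,0].max()],1))
E
python3 -c "
from h import *
goto(-274,91,0,180);tray('t2')"
```

```text
at rack [-269.7  124.6] z -0.5 t 3.65 F [ 1.6 -0.6 -0.1]
shift [33.6  4.2 -0.6] turn [-0.     0.001 -0.001]
(236, 209, 113, 130) 6326.0 [-307.8   54.9] [320.9 282.7] 81.2
min y side: ang 13.1 at [-325.5  -33.1] x range [-459.6 -175.9]
max y side: ang 41.4 at [-330.3  137. ] x range [-459.6 -175.9]
```

Request:
drive_tool([
  [[3,0,0],[0,0,0],85],
  [[6,0,0],[0,0,0],85],
  [[9,0,0],[0,0,0],85],
  [[12,0,0],[0,0,0],85],
  [[15,0,0],[0,0,0],85],
  [[18,0,0],[0,0,0],85],
  [[20,0,0],[0,0,0],85],
  [[22,0,0],[0,0,0],85],
])

```text
time_s: 4.5
eef_pos: [0.5692, 0.0213, -0.0006]
tool_rot: [0.0, -0.045, 0.999, -0.0]
force: [1.7, -1.4, 1.3]
finger_gap: 0.0849
gripper_force: 0.9
```

```bash
python3 -c "
from h import *
goto(-274,91,0,180);tray('t3')"
```

```text
at rack [-269.9  102.3] z -0.6 t 4.5 F [ 1.7 -1.4  1.3]
shift [11.3  4.1 -0.6] turn [-0.     0.    -0.001]
(235, 221, 112, 120) 6428.5 [-330.1   35.4] [286.9 273.8] 3.1
min y side: ang 13.7 at [-344.9  -56.1] x range [-467. -184.]
max y side: ang 34.9 at [-335.6  117.5] x range [-467. -184.]
```

```bash
python3 -c "
import cv2
a=cv2.imread('pics/t3.png');cv2.imwrite('pics/t3c.png',cv2.resize(a[200:350,210:400],None,fx=4,fy=4,interpolation=cv2.INTER_CUBIC))"
```

```text
(no output)
```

View pics/t3c.png

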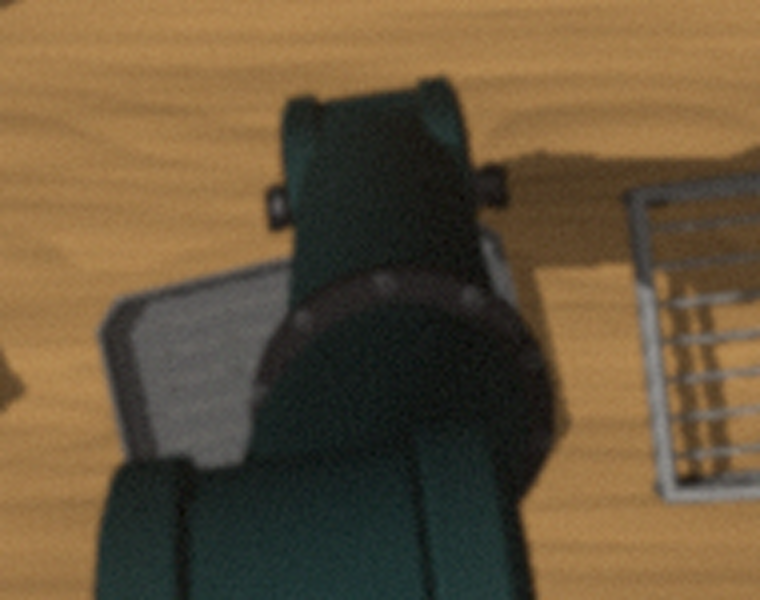

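Run:
```python
from h import *
c=lambda u,v:w2r(ray('top',((u+.5)/4-.5+210,(v+.5)/4-.5+200),.025)[:2]*1000)
for n,p in dict(s1=(120,298),s2=(288,259),e1=(101,338),e2=(124,440),fc1=(490,228),fc2=(505,250)).items(): print(n,np.round(c(*p),1))
print([np.round(w2r(ray('top',(210+u/4,200+v/4),z)[:2]*1000)) for u,v in((490,185),(280,205)) for z in(.03,.1)])
```

```text
s1 [-441.6   61.1]
s2 [-334.3   74.6]
e1 [-455.8   37.4]
e2 [-447.3  -27.4]
fc1 [-205.9   81. ]
fc2 [-197.9   66.3]
[array([-202.,  107.]), array([-206.,  102.]), array([-335.,  108.]), array([-330.,  103.])]
```

The picture shows the tray under the arm, with its far side running (118,300)–(290,262) in the crop and its rear end at (103,340)–(130,455). By ray that puts it about 7° off and centred laterally, near y = −4 in the rack frame. The rest of the turn can come from a fence push on the rear end, so I'll back off, lift and go round behind.

Request:
drive_tool([
  [[-15,0,0],[0,0,0],85],
  [[-30,0,0],[0,0,0],85],
  [[-30,0,-45],[0,0,0],70],
  [[-30,0,-90],[0,0,0],50],
  [[-30,0,-100],[0,0,0],50],
  [[-30,0,-100],[0,0,0],50],
])

```text
time_s: 5.15
eef_pos: [0.5995, 0.0244, 0.101]
tool_rot: [0.001, -0.045, 0.999, 0.0]
force: [0.2, -0.3, -0.7]
finger_gap: 0.0502
gripper_force: 0.0
```

```bash
python3 -c "
from h import *
goto(-490,-10,100,90)"
```

```text
at rack [-270.3  132.7] z 101.0 t 5.15 F [ 0.2 -0.3 -0.7]
shift [142.9 219.6   0.8] turn [2.00e-03 1.00e-03 1.57e+00]
```

Request:
drive_tool([
  [[143,220,0],[0,0,1.57],50],
  [[143,220,0],[0,0,1.57],50],
  [[143,220,0],[0,0,1.57],50],
  [[143,220,0],[0,0,1.57],50],
  [[143,220,0],[0,0,1.57],50],
  [[143,220,0],[0,0,1.57],50],
  [[143,220,0],[0,0,1.57],50],
  [[143,220,0],[0,0,1.57],50],
])

```text
time_s: 5.95
eef_pos: [0.4341, 0.2304, 0.0977]
tool_rot: [-0.001, 0.528, 0.849, -0.002]
force: [0.1, -0.7, -0.3]
finger_gap: 0.0497
gripper_force: 0.0
```

```bash
python3 -c "
from h import *
goto(-490,-10,2,90);tray('t4')"
```

```text
at rack [-490.4  -13.3] z 97.7 t 5.95 F [ 0.1 -0.7 -0.3]
shift [-1.5  3.4 95.7] turn [-0.005  0.001  0.367]
(235, 255, 111, 81) 6313.5 [-321.2   -2.9] [261.8 158.9] 7.5
min y side: ang 7.2 at [-342.3  -83.5] x range [-456.1 -186.5]
max y side: ang 7.1 at [-327.5   75.5] x range [-456.1 -186.5]
```

The tray is now in clear view at (−321, −3), yaw 7.3°, reading 262×159.

Request:
drive_tool([
  [[-1,3,40],[0,0,0.367],50],
  [[-1,3,70],[0,0,0.367],50],
  [[-1,3,85],[0,0,0.367],50],
  [[-1,3,92],[0,0,0.367],50],
  [[-1,3,94],[0,0,0.367],50],
  [[-1,3,94],[0,0,0.367],50],
])

```text
time_s: 6.6
eef_pos: [0.4398, 0.2303, 0.0052]
tool_rot: [-0.0, 0.673, 0.74, -0.0]
force: [-0.0, -1.0, 0.1]
finger_gap: 0.05
gripper_force: 0.0
```

```bash
python3 -c "
from h import *
goto(-425,-10,3,90)"
```

```text
at rack [-489.9   -7.6] z 5.2 t 6.6 F [-0.  -1.   0.1]
shift [-64.8  -2.7   2.2] turn [-0.001  0.     0.005]
```

Request:
drive_tool([
  [[-10,-2,2],[0,0,0],50],
  [[-20,-3,2],[0,0,0],50],
  [[-28,-3,2],[0,0,0],50],
  [[-36,-3,2],[0,0,0],50],
  [[-44,-3,2],[0,0,0],50],
  [[-52,-3,2],[0,0,0],50],
  [[-60,-3,2],[0,0,0],50],
  [[-65,-3,2],[0,0,0],50],
])

```text
time_s: 7.4
eef_pos: [0.4434, 0.1648, 0.0034]
tool_rot: [0.0, 0.673, 0.739, 0.0]
force: [-0.1, 2.2, 1.1]
finger_gap: 0.0497
gripper_force: 1.3
```

```bash
python3 -c "
from h import *
goto(-390,-5,3,90);tray('t5')"
```

```text
at rack [-424.3  -10. ] z 3.4 t 7.4 F [-0.1  2.2  1.1]
shift [-34.3   4.9   0.4] turn [0.    0.    0.003]
(224, 257, 139, 84) 7114.0 [-321.1  -11.8] [349.8 158.2] 4.7
min y side: ang 3.2 at [-290.2  -86. ] x range [-491.1 -144.5]
max y side: ang 5.1 at [-296.9   67.9] x range [-491.1 -144.5]
```

```bash
cat >> h.py <<'E'
def sides(f,x0,x1):
    "fit both long sides between rack x0..x1 from a top picture; tray mid y at front, yaw"
    m,_=contours('top',f,80);r=[]
    out=[]
    for s in(-1,1):
        L=[]
        for x in np.arange(x0,x1,3):
            for y in np.arange(110,40,-.5):
                p=proj('top',np.r_[r2w(x,s*y)/1000,.025]);
                if m[int(round(p[1])),int(round(p[0]))]: L.append((x,s*y));break
        w=cv2.fitLine(np.array(L,np.float32),cv2.DIST_HUBER,0,.01,.01).ravel();k=w[1]/w[0];out.append((np.degrees(np.arctan(k)),w[3]+k*((x0+x1)/2-w[2])))
    print('yaw',np.round([o[0] for o in out],1),'sides at mid x',np.round([o[1] for o in out],1),'mid y',round((out[0][1]+out[1][1])/2,1))
E
python3 -c "
from h import *
sides(cv2.imread('pics/t4.png'),-410,-220);sides(cv2.imread('pics/t5.png'),-370,-175)"
```

```text
yaw [7.4 7.3] sides at mid x [-80.6  77.5] mid y -1.5
yaw [4.9 4.8] sides at mid x [-86.5  70.9] mid y -7.8
```

The tray is at yaw 4.9°, y about −8. The finger contact sticks, so the tail stays put while the tray swings. I can steer it by moving the fingertips toward +y as they advance.

Request:
drive_tool([
  [[-3,2,0],[0,0,0],50],
  [[-6,5,0],[0,0,0],50],
  [[-9,8,0],[0,0,0],50],
  [[-12,11,0],[0,0,0],50],
  [[-14,13,0],[0,0,0],50],
  [[-14,13,0],[0,0,0],50],
])

```text
time_s: 8.05
eef_pos: [0.458, 0.1522, 0.0032]
tool_rot: [0.001, 0.674, 0.739, -0.0]
force: [0.1, 0.9, 0.1]
finger_gap: 0.0499
gripper_force: 0.0
```

```bash
python3 -c "
from h import *
goto(-390,0,3,90);tray('t6');sides(cv2.imread('pics/t6.png'),-350,-160)"
```

```text
at rack [-410.3    3.4] z 3.2 t 8.05 F [0.1 0.9 0.1]
shift [-20.3  -3.5   0.2] turn [0.001 0.001 0.002]
(123, 258, 243, 147) 10466.0 [-441.7  -59.2] [653.7 244.7] 20.4
min y side: ang 10.1 at [-440.3 -109.8] x range [-752.1 -135.2]
max y side: ang 20.0 at [-475.1    9.9] x range [-752.1 -135.2]
yaw [0.1 0.1] sides at mid x [-84.1  72.9] mid y -5.6
```

Yaw is now 0.1°, y −5.6. I'll advance 30 mm, drifting +6 mm.

Request:
drive_tool([
  [[-4,1,0],[0,0,0],50],
  [[-8,2,0],[0,0,0],50],
  [[-12,3,0],[0,0,0],50],
  [[-16,4,0],[0,0,0],50],
  [[-20,5,0],[0,0,0],50],
  [[-24,6,0],[0,0,0],50],
  [[-28,6,0],[0,0,0],50],
  [[-30,6,0],[0,0,0],50],
])

```text
time_s: 8.9
eef_pos: [0.4663, 0.123, 0.0033]
tool_rot: [0.0, 0.673, 0.739, -0.0]
force: [0.2, 1.6, -0.3]
finger_gap: 0.0499
gripper_force: 0.7
```

```bash
python3 -c "
from h import *
goto(-350,0,3,90);tray('t7');sides(cv2.imread('pics/t7.png'),-320,-150)"
```

```text
at rack [-380.6    9. ] z 3.3 t 8.9 F [ 0.2  1.6 -0.3]
shift [-30.6  -9.1   0.4] turn [0.    0.    0.003]
(146, 274, 105, 123) 3644.0 [-560.6  -68.7] [307.  231.4] 76.9
min y side: ang -20.5 at [-587.1 -158.2] x range [-692.4 -416.8]
max y side: ang 29.9 at [-570.3  -37.7] x range [-692.4 -416.8]
(248, 235, 241, 91) 15726.0 [-130.6   -3.9] [597.8 207. ] 0.1
min y side: ang -4.6 at [-136.8  -89.4] x range [-429.5  168.4]
max y side: ang 3.6 at [-117.6   87.5] x range [-429.5  168.4]
yaw [-0.4 -0.3] sides at mid x [-78.9  78.1] mid y -0.4
```

Now straight and centred. I'll push in along the rack's axis.

Request:
drive_tool([
  [[-8,0,0],[0,0,0],50],
  [[-18,0,0],[0,0,0],50],
  [[-30,0,0],[0,0,0],50],
  [[-42,0,0],[0,0,0],50],
  [[-54,0,0],[0,0,0],50],
  [[-64,0,0],[0,0,0],50],
  [[-72,0,0],[0,0,0],50],
  [[-76,0,0],[0,0,0],50],
])

```text
time_s: 9.75
eef_pos: [0.4734, 0.0468, 0.0034]
tool_rot: [0.0, 0.674, 0.739, -0.0]
force: [-0.7, 2.2, 0.8]
finger_gap: 0.0502
gripper_force: 1.1
```

```bash
python3 -c "
from h import *
goto(-150,0,3,90);tray('t8');sides(cv2.imread('pics/t8.png'),-255,-150)"
```

```text
at rack [-304.     9.1] z 3.4 t 9.75 F [-0.7  2.2  0.8]
shift [-154.    -9.4    0.4] turn [-0.     0.     0.002]
(209, 235, 280, 149) 17137.0 [-178.5  -38.7] [729.8 265.9] 11.6
min y side: ang 1.1 at [ -74.5 -105.1] x range [-534.6  168.3]
max y side: ang 11.8 at [-135.4   75.5] x range [-534.6  168.3]
yaw [0.5 0.2] sides at mid x [-78.1  79. ] mid y 0.5
```

Still centred (y 0.5, yaw about 0.3°) with the force around 2 N, so I'll carry on.

Request:
drive_tool([
  [[-8,0,0],[0,0,0],50],
  [[-18,0,0],[0,0,0],50],
  [[-30,0,0],[0,0,0],50],
  [[-42,0,0],[0,0,0],50],
  [[-54,0,0],[0,0,0],50],
  [[-64,0,0],[0,0,0],50],
  [[-72,0,0],[0,0,0],50],
  [[-76,0,0],[0,0,0],50],
])

```text
time_s: 10.6
eef_pos: [0.4804, -0.0289, 0.0033]
tool_rot: [0.0, 0.674, 0.739, -0.0]
force: [0.4, 1.4, 0.5]
finger_gap: 0.0501
gripper_force: 1.1
```

Request:
drive_tool([
  [[-6,0,0],[0,0,0],50],
  [[-12,0,0],[0,0,0],50],
  [[-18,0,0],[0,0,0],50],
  [[-24,0,0],[0,0,0],50],
  [[-30,0,0],[0,0,0],50],
  [[-36,0,0],[0,0,0],50],
  [[-41,0,0],[0,0,0],50],
  [[-45,0,0],[0,0,0],50],
])

```text
time_s: 11.4
eef_pos: [0.4847, -0.0731, 0.0033]
tool_rot: [0.0, 0.673, 0.739, -0.0]
force: [0.5, 2.9, 0.8]
finger_gap: 0.0499
gripper_force: 1.2
```

```bash
python3 -c "
from h import *
goto(-152,0,3,90)
a=ctrl.capture('scene')[:,:,::-1];cv2.imwrite('pics/s9.png',cv2.resize(a[60:330,180:500],None,fx=2.2,fy=2.2,interpolation=cv2.INTER_CUBIC))"
```

```text
at rack [-183.6    9.6] z 3.3 t 11.4 F [0.5 2.9 0.8]
shift [-31.6  -9.6   0.3] turn [-0.     0.     0.003]
```

View pics/s9.png

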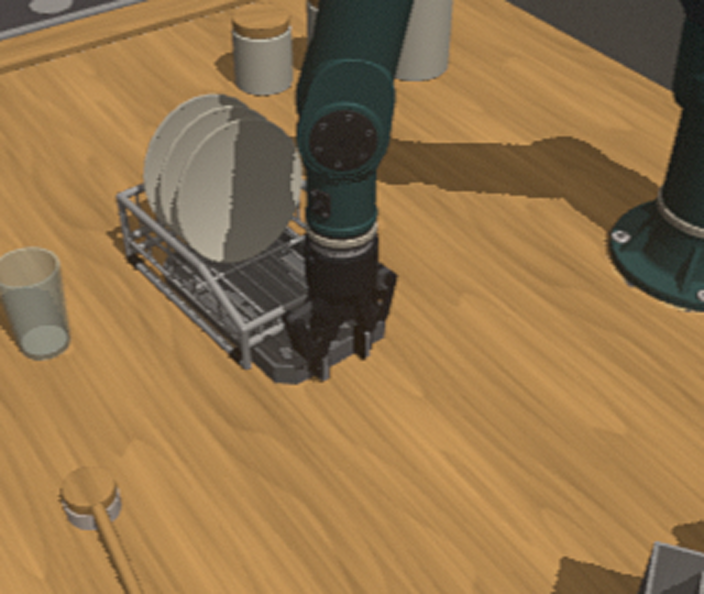

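The tray is well inside, with its rear edge near (270,375)–(385,335), about 40 mm short of home, and the wrist clears the bars and plates. The last stretch goes slowly.

Request:
drive_tool([
  [[-4,0,0],[0,0,0],50],
  [[-8,0,0],[0,0,0],50],
  [[-12,0,0],[0,0,0],50],
  [[-16,0,0],[0,0,0],50],
  [[-19,0,0],[0,0,0],50],
  [[-22,0,0],[0,0,0],50],
  [[-25,0,0],[0,0,0],50],
  [[-28,0,0],[0,0,0],50],
])

```text
time_s: 12.25
eef_pos: [0.4873, -0.1005, 0.0033]
tool_rot: [-0.0, 0.673, 0.74, -0.0]
force: [0.2, 2.3, 1.2]
finger_gap: 0.05
gripper_force: 1.0
```

Request:
drive_tool([
  [[-1,0,0],[0,0,0],50],
  [[-2,0,0],[0,0,0],50],
  [[-3,0,0],[0,0,0],50],
  [[-4,0,0],[0,0,0],50],
  [[-5,0,0],[0,0,0],50],
])

```text
time_s: 12.75
eef_pos: [0.4878, -0.1052, 0.0033]
tool_rot: [-0.0, 0.673, 0.74, 0.0]
force: [0.3, 1.8, 0.5]
finger_gap: 0.0502
gripper_force: 1.0
```

```bash
python3 -c "
from h import *
goto(-143,9,3,90)"
```

```text
at rack [-151.3    9.7] z 3.3 t 12.75 F [0.3 1.8 0.5]
shift [-8.3 -0.7  0.3] turn [-0.    -0.     0.004]
```

Request:
drive_tool([
  [[-1,0,0],[0,0,0],50],
  [[-2,0,0],[0,0,0],50],
  [[-3,0,0],[0,0,0],50],
  [[-4,0,0],[0,0,0],50],
])

```text
time_s: 13.15
eef_pos: [0.4881, -0.1094, 0.0033]
tool_rot: [0.0, 0.673, 0.74, -0.0]
force: [-0.5, 2.2, 0.9]
finger_gap: 0.0499
gripper_force: 1.0
```

Request:
drive_tool([
  [[-0.7,0,0],[0,0,0],50],
  [[-1.3,0,0],[0,0,0],50],
  [[-2,0,0],[0,0,0],50],
])

```text
time_s: 13.45
eef_pos: [0.4883, -0.1113, 0.0033]
tool_rot: [-0.0, 0.673, 0.74, 0.0]
force: [-0.1, 2.1, 0.2]
finger_gap: 0.0498
gripper_force: 1.0
```

Request:
drive_tool([
  [[-0.5,0,0],[0,0,0],50],
  [[-1,0,0],[0,0,0],50],
  [[-1.5,0,0],[0,0,0],50],
])

```text
time_s: 13.75
eef_pos: [0.4885, -0.1128, 0.0033]
tool_rot: [-0.0, 0.673, 0.74, 0.0]
force: [0.7, 2.1, 0.6]
finger_gap: 0.05
gripper_force: 1.0
```

Request:
drive_tool([
  [[-0.5,0,0],[0,0,0],50],
  [[-1,0,0],[0,0,0],50],
])

```text
time_s: 13.95
eef_pos: [0.4885, -0.1138, 0.0033]
tool_rot: [-0.0, 0.673, 0.74, -0.0]
force: [0.0, 2.0, 0.1]
finger_gap: 0.05
gripper_force: 1.0
```

Request:
drive_tool([
  [[-0.5,0,0],[0,0,0],50],
  [[-1,0,0],[0,0,0],50],
])

```text
time_s: 14.15
eef_pos: [0.4886, -0.1146, 0.0033]
tool_rot: [-0.0, 0.673, 0.74, 0.0]
force: [-0.6, 3.5, 1.5]
finger_gap: 0.05
gripper_force: 1.6
```

Request:
drive_tool([
  [[-0.5,0,0],[0,0,0],50],
  [[-1,0,0],[0,0,0],50],
])

```text
time_s: 14.35
eef_pos: [0.4886, -0.1146, 0.0033]
tool_rot: [-0.001, 0.673, 0.74, 0.0]
force: [0.2, 6.4, 1.6]
finger_gap: 0.0503
gripper_force: 2.9
```

Run:
```python
from h import *
goto(-140,9,3,90)
f=np.ascontiguousarray(ctrl.capture('top')[:,:,::-1]);cv2.imwrite('pics/t10.png',f)
a=cv2.imread('pics/t8.png')
for n,i in(('t0',cv2.imread('pics/top0.png')),('now',f)):   # rack rear & rails outer edges
    m,_=contours('top',i,70)
    print(n,'rear edge cols',[int(np.nonzero(m[r,440:520])[0].max()+440) for r in(245,255,300,310)])
```

```text
at rack [-141.9    9.7] z 3.3 t 14.35 F [0.2 6.4 1.6]
shift [-1.9 -0.7  0.3] turn [-0.001 -0.002  0.004]
t0 rear edge cols [479, 480, 486, 488]
now rear edge cols [479, 480, 486, 487]
```

The fingers have stopped on a firm contact (6.4 N, no more travel) at the expected home position, and the rack has not moved. One slight extra press, then I'll back off and look.

Request:
drive_tool([
  [[-0.7,0,0],[0,0,0],50],
  [[-1,0,0],[0,0,0],50],
])

```text
time_s: 14.6
eef_pos: [0.4886, -0.1146, 0.0033]
tool_rot: [-0.001, 0.673, 0.74, 0.001]
force: [0.3, 7.3, 2.7]
finger_gap: 0.0502
gripper_force: 3.5
```

Request:
drive_tool([
  [[5,0,0],[0,0,0],50],
  [[20,0,0],[0,0,0],50],
  [[50,0,0],[0,0,0],50],
  [[90,0,-20],[0,0,0],50],
  [[130,0,-60],[0,0,0],50],
  [[170,0,-100],[0,0,0],50],
  [[210,0,-140],[0,0,0],50],
  [[250,0,-170],[0,0,0],50],
])

```text
time_s: 15.4
eef_pos: [0.4665, 0.1183, 0.1625]
tool_rot: [0.001, 0.673, 0.739, 0.0]
force: [1.7, 0.4, -0.5]
finger_gap: 0.05
gripper_force: 0.0
```

Run:
```python
from h import *
goto(-140,9,3,90)
f=np.ascontiguousarray(ctrl.capture('top')[:,:,::-1]);cv2.imwrite('pics/t11.png',f)
m,_=contours('top',f,70)
E=[(330+np.argmax(m[r,330:400]>0)-.5,r) for r in range(268,306)]
P=np.array([w2r(ray('top',p,.025)[:2]*1000) for p in E],np.float32);print('rear edge x',np.round(P[::5,0],1),'y',np.round(P[[0,-1],1]))
s=ctrl.capture('scene')[:,:,::-1]
t=cv2.resize(f[225:345,230:500],None,fx=2.2,fy=2.2,interpolation=cv2.INTER_CUBIC)
c=cv2.resize(s[90:240,220:390],None,fx=2,fy=2,interpolation=cv2.INTER_CUBIC)
o=np.zeros((264+300,594,3),np.uint8);o[:264]=t;o[264:,:340]=c;cv2.imwrite('pics/fin.png',o)
```

```text
at rack [-375.8    8.8] z 162.5 t 15.4 F [ 1.7  0.4 -0.5]
shift [-235.7   -0.6  159.7] turn [0.001 0.001 0.002]
rear edge x [-130.4 -129.2 -130.6 -129.5 -128.4 -129.7 -128.6 -130. ] y [ 44. -48.]
```

View pics/fin.png

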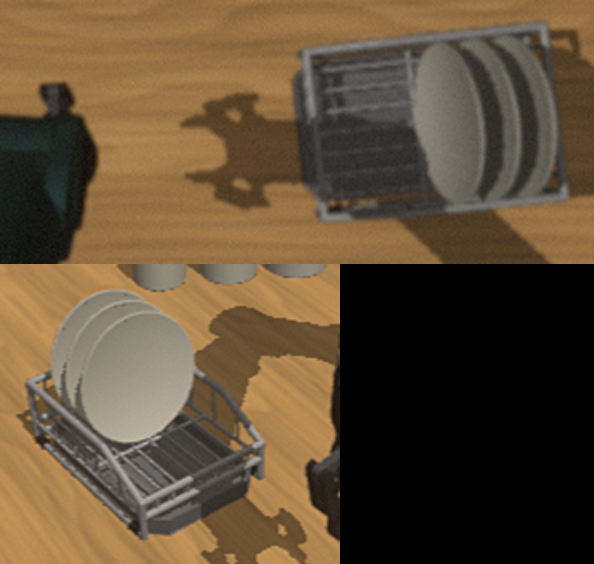

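The tray is home: its rear edge shows evenly just outside the mouth (about column 300, rows 75–195 in the upper crop). By ray the edge is at x = −129.5 against −131 nominal, and square. The rack and plates are undisturbed and the gripper is clear.

```bash
python3 -c "
from workcell import ctrl
print(ctrl.hand_in())"
```

```text
the job is handed in; nothing more can be done
None
```

The tray was pushed flat in under the bar until it pressed firmly against the stop and now sits square at home (peak push about 7 N, about 15 s used); the rack had not moved in the images, the arm is clear of everything, and the job is handed in.

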